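# Find a model-car wheel's heavy side on the balancing stand and hold it down

### The arm

A 7-joint arm with a two-finger parallel gripper is mounted at the origin on the work surface. World frame = base frame: x ahead of the robot, y to its left, z up, the work surface at z = 0. Lengths are in m, angles in rad, forces in N, time in s.
With the tool pointing down it reaches from about 0.425 to 0.95 m from the base axis. Payload 16.7 kg.
Tool frame: the origin (TCP) lies midway between the tips of the shut fingers; the grasp point (between the pads) lies 19 mm behind it (robot.grasp_offset is the distance from the TCP to the grasp point, in m); x points along the fingers, z is the direction in which the jaws open and shut, and the axes are right-handed (so a half turn about x gives the same grasp; the last joint's range is limited). The gripper opens to 94 mm and grips with 3 to 60 N. Pads are 16 mm wide; open, the fingers measure 119 mm over their backs; the gripper's body (75 mm by 177 mm) begins 78 mm behind the grasp point.
Start: joints at [-1.454, 0.426, 0.074, 1.606, -0.034, 1.111, -0.067], TCP at [0.177, 0.651, 0.205] pointing down, gripper open.
Joint ranges: [-2.85, 2.85], [-0.5, 2.14], [-1.23, 1.37], [0.21, 2.46], [-1.02, 4.16], [0.16, 2.05], [-2.73, 2.73]. Speed limits (rad/s): [1.89, 1.89, 2.39, 2.39, 3.01, 3.01, 3.01].

### API

Orientations are given as a unit quaternion [x, y, z, w].
In Python, from plant import monitor, imaging, workorder, finder, robot gives the robot as it stands.
- The arm moves only by the tool carry_out, never from a script. Its argument "commands" is a list that holds one entry, the list of rows, each a list of 5 numbers: the closure, from 0 (fully open) to 1 (shut), then the shift along the tool's x, y, z in m, then the turn about the tool's x in degrees. A call has 1 to 10 rows; each row shifts and turns the commanded pose from where the row before left it, along the tool's axes as they then stand; what a row does not reach is not made up. A row lasts 1/8 s, in which the tool goes at most 62.5 mm and 10.7 degrees, less where a joint would pass 70% of its speed; a pose out of reach is approached as far as the arm can. A call with a gripper value outside its range is refused whole. The fingers move at their own pace and stop on an object; "newtons" is the grip in N (left out, the last holds). Time passes only in rows, so rows that do not move let the fingers close. It gives the time, the measured TCP pose, the force and the opening at its end, in the units of the state.
- monitor.get_obs(): the state, without advancing time (a new reading comes with each control period).
- imaging.capture(name): name is "scene" or "top" or "wrist"; returns a dict with "frame" (480x640x3 uint8, red, green, blue), "depth" (480x640 float32, m along the optical axis (not along the pixel's ray), 0 where there is no reading), "vfov" (degrees; the focal length in pixels is half the picture's height over the tangent of half this angle, whatever the lens; pixels are square), "cx", "cy" (the principal point, pixels), "xyz" and "attitude" of the camera in the world. Camera axes: x right, y down, z forward; pixel columns grow to the right and rows downward; lengths in m; the calibration is good to about 2 mm. A picture is of the moment at which its call begins.
- workorder.sign_off(): hands the job in, once; it reports no verdict.
Trained networks look in the newest picture that a camera, given by its name, has taken for a name from the list of things; names that differ only in an ending like _2 or _b are one class to them, and where a whole thing is asked for, a point or a joint stands for the part that bears it (a point fixed in the world has none). Each returns a list of dicts, best first, with "p" (0 to 1); they miss things now and then, are a little off and sometimes report something else, mostly with a low value. They report only what shows in the picture. A call takes as long as a camera call.
- finder.find_in(camera, query): "position" ([x, y, z] in m, in world coordinates, good to about 4 mm: the middle of the surface that is visible of it).
- finder.trace(camera, query): "mask" (480x640 bool, what is visible of it).
- finder.spot_point(camera, query): "position" ([x, y, z] in m, in world coordinates, good to about 4 mm: a listed point, or the origin of a listed thing).
The state is a dict: "clock": time; "qpos": joint angles; "joint_velocities": joint speeds; "joint_efforts": joint torques, N m; "ee_pos": TCP position; "tool_rot": TCP orientation; "wrist_force": force on the tool from outside, world axes, zero at the start; "moment": the same for the moment, N m; "width": finger opening in m.
Only numpy, scipy, OpenCV 4.12 (cv2) and the standard library are available. Lean on these libraries where they do the work, as an engineer would, in place of code of your own. Each camera call takes 0.05 s, during which the arm holds its last target. There are 200 camera calls.

### The job

Slide the clear guard on the wheel-balancing stand fully open. Then take the red crank handle and wind the model-car wheel at least one full turn, feeling where its hidden heavy spot is, and bring that heavy side straight down. Finish while still gripping the crank handle, holding the wheel still in that position with the guard open, and leave the car, jar and screwdriver where they are.

Things in the scene. Friction and masses are not known exactly. Their poses are not given: they have to be found in the camera images.
- stand: Balancing stand, fixed; place varies, yaw up to 15 degrees. Origin on the table under the wheel's centre. x: level, from the crank side (towards the robot) to the bearing post; y: along the tracks, the way the guard opens; z up. Base plate 12 mm thick, x -160 to +95, y -123 to +333 mm. Front track at x -148, end stops 32 mm high; rear track at x +87, 213 mm high. Post and bearing x +46 to +80.
- spindle (a point): Wheel centre on the spindle axis, 125 mm above the table; axes as the stand's, x along the level spindle.
- guard_grip (a point): Grip point on the orange fin on top of the clear guard hood, 246 mm above the table, 60 mm from the wheel centre towards the robot. Fin 45 mm along x, 14 mm along y (pinch it across y), 36 mm high, top at 258 mm. Hood: clear roof, top 219 mm above the table, 236 mm along x, 190 mm along y, from 149 mm before to 87 mm behind the wheel centre; clear front panel 147 mm before it.
- guard (a joint): Guard slide in m along the stand's +y: 0 shut over the wheel and crank, 0.22 fully open against its stop. Starts between 0 and 0.05. About 2 N moves it; it stays where it is left.
- wheel (a joint): Wheel angle in rad, any number of turns, either way. 0: crank handle straight above the spindle; growing takes the top towards the stand's -y (clockwise seen from the robot). Handle point = spindle + (-80, -50 sin, +50 cos) mm in the stand's axes. Bearing drag is steady, about 0.21 N m (4.2 N at the handle), more than the slug's pull, so the wheel stays where it is left.
- tyre_top (a point): Fixed point at the tyre's top. Black tyre 151 mm across, 50 mm wide, yellow rim. A lead slug of 0.25 to 0.35 kg hidden in the tyre 55 mm from the axis makes one side heavy (pull up to 0.14 to 0.19 N m, 2.7 to 3.7 N at the handle): harder to turn while it rises, easier while it sinks. Its direction is fixed in the wheel, different each time, unrelated to the crank. All else is balanced.
- crank_handle: Red sleeve, 16 mm diameter, 68 mm long, level along the spindle direction, turning freely on the crank pin so a firm grip does not drag. Starts within 0.5 rad of the top. Origin: grip point on its axis, 80 mm from the wheel centre towards the robot, 50 mm off the spindle axis; reaches 29 mm farther to the robot, 39 mm to the wheel. Flat crank arm behind it, 38 mm at most before the wheel centre.
- model_car: Bystander: loose green and black model car, 150 x 94 x 47 mm, origin under its middle.
- paint_jar: Bystander: small blue jar with a white cap, 44 mm diameter, 60 mm high, origin under its middle.
- screwdriver: Bystander: screwdriver lying flat, about 200 mm long, origin under its middle.

How it is judged:
By the outcome, as a careful person would: the job done as asked, in the order asked, and still so for the second after the job is handed in, while the arm keeps its last pose, push and grip.
It also fails if it takes over 72 s, if anything falls off the work surface, if the arm or the gripper's body presses on something with over 40 N, if the wrist force passes 120 N, or if a joint passes its speed limit or range.

## Working session

There is one attempt and no reset: what is moved stays moved. The work goes in short steps, Python scripts to look and compute and a tool call to move; the robot and the scene stay as the last step left them, time stands still between calls to the robot, and variables do not carry over. Pictures are saved under pics/ and viewed, about 8 in all and at most 12, crops included, and the job is handed in when it is done.

Besides the shell and the picture viewer there is one more tool, called after "Emit:" in YAML: its name, and indented under it one key for each argument. carry_out: Moves the arm, as the interface text tells. Its arguments: {"type":"object","properties":{"commands":{"type":"array"},"newtons":{"type":"number"}},"required":["commands"]}

```bash
mkdir -p pics; ls
python3 - <<'E'
from plant import monitor, imaging, workorder, finder, robot
import cv2,numpy as np
o=monitor.get_obs()
for k,v in o.items(): print(k,np.round(v,3))
print([a for a in dir(robot) if a[0]!='_'], robot.grasp_offset)
ims=[]
for c in("scene","top"):
    d=imaging.capture(c); print(c,d["xyz"],d["attitude"],d["vfov"],d["cx"],d["cy"])
    ims.append(d["frame"])
    for q in ("spindle","guard_grip","tyre_top","crank_handle","stand","model_car","paint_jar","screwdriver"):
        r=finder.spot_point(c,q); print(q,[(np.round(x["position"],3),round(x["p"],2)) for x in r[:2]])
cv2.imwrite("pics/a.png",cv2.cvtColor(ims[0],cv2.COLOR_RGB2BGR))
cv2.imwrite("pics/b.png",cv2.cvtColor(ims[1],cv2.COLOR_RGB2BGR))
E
```

```text
pics
clock 0.0
qpos [-1.454  0.427  0.074  1.607 -0.034  1.111 -0.067]
joint_velocities [ 0.002 -0.    -0.001  0.001 -0.001 -0.    -0.001]
joint_efforts [ 0.000e+00 -9.358e+01  3.667e+00 -4.542e+01 -4.900e-02  2.000e-02
  0.000e+00]
ee_pos [0.177 0.651 0.205]
tool_rot [-0.43   0.562  0.429  0.562]
wrist_force [-0.204  0.565  0.687]
moment [ 0.047 -0.032  0.014]
width 0.094
['MotionError', 'grasp_offset'] 0.0188
scene [ 1.31125306 -0.79787933  1.06611504] [ 0.82509237  0.35146049 -0.17667532 -0.40556619] 48.028696524905676 320.84417887251084 246.6746753776588
spindle [(array([ 0.628, -0.064,  0.123]), 0.65)]
guard_grip [(array([ 0.565, -0.054,  0.246]), 0.93)]
tyre_top [(array([ 0.626, -0.065,  0.199]), 0.97), (array([ 0.626, -0.065, -0.   ]), 0.68)]
crank_handle [(array([ 0.34 , -0.366, -0.005]), 0.16)]
stand [(array([ 0.625, -0.065, -0.   ]), 0.72), (array([ 0.461,  0.517, -0.001]), 0.58)]
model_car []
paint_jar []
screwdriver [(array([ 0.461,  0.514, -0.002]), 0.69)]
top [0.25266706 0.00446974 1.58235728] [ 0.71069391 -0.69931781  0.05559741 -0.05270387] 52.56194550778641 319.4165084229078 231.7750039049056
spindle []
guard_grip [(array([ 0.563, -0.057,  0.249]), 0.74)]
tyre_top [(array([ 0.628, -0.07 ,  0.198]), 0.84)]
crank_handle []
stand []
model_car [(array([ 0.541, -0.425,  0.001]), 0.66)]
paint_jar [(array([0.462, 0.513, 0.002]), 0.18)]
screwdriver [(array([0.462, 0.511, 0.001]), 0.6)]
```

View pics/a.png

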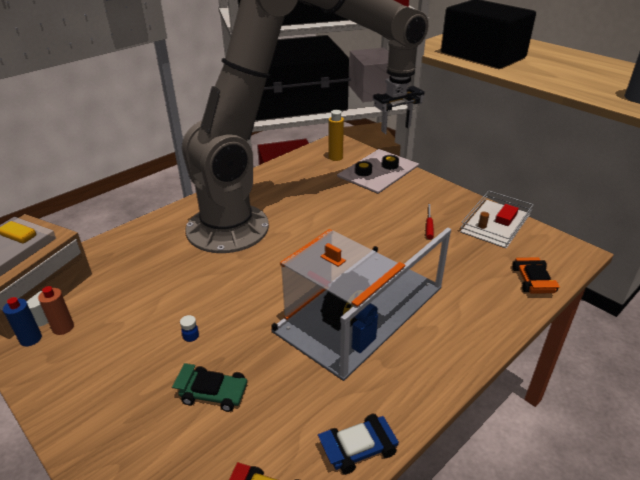

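View pics/b.png

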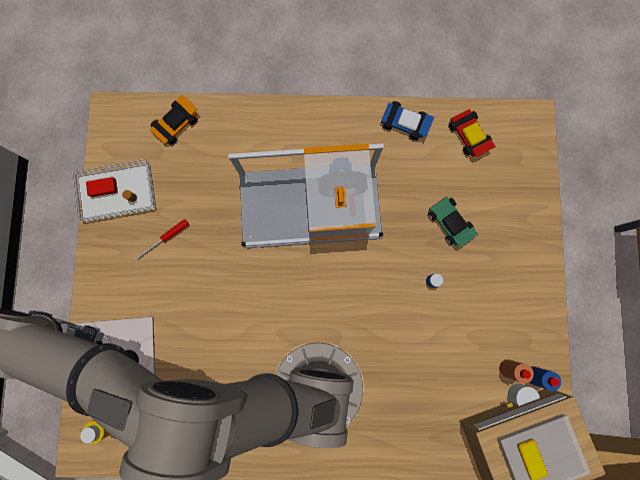

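The scene view shows the hood over the wheel at about (335,270), its orange fin at (333,255), with the jar (189,328) and green car (210,385) on the −y side. The top view shows the fin at (340,197) and the open bay to the left (+y). Next I'll measure the stand yaw and the gripper body's extent, since clearance to the open hood matters.

```bash
cat > h.py <<'E'
from plant import monitor, imaging, workorder, finder, robot
import cv2,numpy as np
from scipy.spatial.transform import Rotation as R
def cloud(d):
    z=d["depth"]; h,w=z.shape; f=h/2/np.tan(np.radians(d["vfov"])/2)
    u,v=np.meshgrid(np.arange(w),np.arange(h))
    p=np.stack([(u-d["cx"])/f*z,(v-d["cy"])/f*z,z],-1)
    a=np.asarray(d["attitude"]); Q=R.from_matrix(a) if a.shape==(3,3) else R.from_quat(a)
    P=p.reshape(-1,3)@Q.as_matrix().T+d["xyz"]; P=P.reshape(h,w,3); P[z==0]=np.nan
    return P
def pic(name,im,crop=None,s=1):
    if crop: im=im[crop[1]:crop[3],crop[0]:crop[2]]
    im=cv2.resize(im,None,fx=s,fy=s,interpolation=cv2.INTER_CUBIC)
    cv2.imwrite(f"pics/{name}.png",cv2.cvtColor(im,cv2.COLOR_RGB2BGR))
E
python3 - <<'E'
from h import *
d=imaging.capture("top"); P=cloud(d); I=d["frame"]
sub=np.zeros(P.shape[:2],bool); sub[130:265,215:400]=1
X,Y,Z=P[...,0],P[...,1],P[...,2]
for n,lo,hi,xl in(("rear",.2,.222,.66),("front",.008,.04,0)):
    m=sub&(Z>lo)&(Z<hi)&(X>xl)
    q=P[m]
    print(n,len(q),cv2.minAreaRect(q[:,:2].astype(np.float32)))
# rear rail line
m=sub&(Z>.2)&(Z<.218)&(X>.66); q=P[m]; q=q[q[:,1]>0.06]
print(np.polyfit(q[:,1],q[:,0],1), q.min(0),q.max(0))
m=sub&(Z>.006)&(Z<.02)&(Y>.06); q=P[m]
# front edge of base per-y bin
b=[(y,q[abs(q[:,1]-y)<.006][:,0].min()) for y in np.arange(.08,.24,.012)]
print(np.polyfit(*np.array(b).T,1))
# fin
m=sub&(I[...,0]>170)&(I[...,1]<150)&(I[...,2]<90)&(Z>.235)
print("fin",m.sum(),np.median(P[m],0),cv2.minAreaRect(P[m][:,:2].astype(np.float32)))
# gripper
T=monitor.get_obs(); Q=R.from_quat(T["tool_rot"]).as_matrix()
for c in("scene","wrist"):
    d=imaging.capture(c); P=cloud(d).reshape(-1,3)
    L=(P-T["ee_pos"])@Q
    for a in np.arange(-.26,.01,.02):
        k=(L[:,0]>a)&(L[:,0]<a+.02)&(abs(L[:,1])<.15)&(abs(L[:,2])<.15)
        if k.sum()>3: print(c,round(a,2),k.sum(),L[k][:,1:].min(0).round(3),L[k][:,1:].max(0).round(3))
    pic(c+"_g",d["frame"],(300,0,480,160) if c=="scene" else None,3 if c=="scene" else 1)
E
```

```text
rear 1320 ((0.6793550252914429, 0.04128888249397278), (0.06750966608524323, 0.454923540353775), 4.883551597595215)
front 5130 ((0.6161032915115356, 0.04495126008987427), (0.45536521077156067, 0.610031008720398), 1.0713220834732056)
[-0.08636234  0.70752065] [0.67921942 0.06106277 0.20011285] [0.71074612 0.2697231  0.21795054]
[0.04037438 0.39470603]
fin 66 [ 0.56594826 -0.05546088  0.25815464] ((0.5647550821304321, -0.05638938024640083), (0.041969601064920425, 0.011665258556604385), 4.9592180252075195)
scene -0.26 168 [-0.051 -0.049] [0.02  0.029]
scene -0.24 165 [-0.056 -0.049] [0.018 0.035]
scene -0.22 87 [-0.053 -0.05 ] [0.012 0.023]
scene -0.2 172 [-0.046 -0.046] [0.033 0.039]
scene -0.18 90 [-0.035 -0.045] [0.023 0.016]
scene -0.16 226 [-0.041 -0.095] [0.033 0.088]
scene -0.14 312 [-0.046 -0.092] [0.037 0.091]
scene -0.12 212 [-0.04  -0.084] [0.039 0.079]
scene -0.1 44 [-0.029 -0.078] [0.035 0.075]
scene -0.08 53 [-0.018 -0.064] [0.014 0.06 ]
scene -0.06 62 [-0.017 -0.063] [0.008 0.06 ]
scene -0.04 58 [-0.015 -0.065] [0.012 0.058]
scene -0.02 47 [-0.02  -0.063] [0.011 0.061]
wrist -0.14 34931 [ 0.014 -0.058] [0.034 0.06 ]
wrist -0.12 37713 [-0.003 -0.072] [0.034 0.074]
wrist -0.1 3385 [-0.01  -0.073] [0.034 0.075]
wrist -0.08 2714 [-0.01  -0.059] [0.011 0.06 ]
wrist -0.06 2825 [-0.008 -0.058] [0.01 0.06]
wrist -0.04 2068 [-0.008 -0.058] [0.011 0.06 ]
wrist -0.02 1370 [-0.008 -0.058] [0.01 0.06]
wrist -0.0 16 [-0.003 -0.049] [0.01  0.051]
```

View pics/scene_g.png

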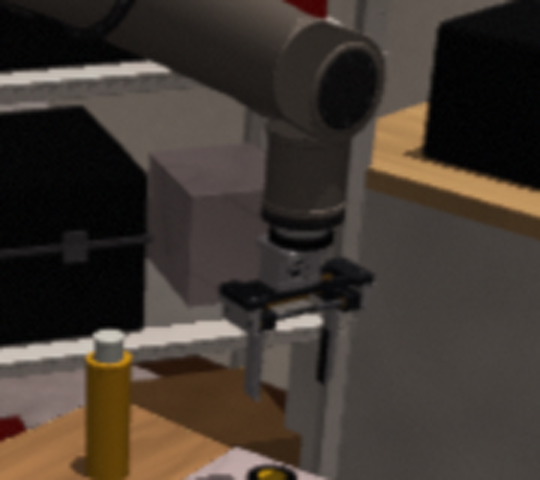

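The wide black jaw carriages probably slide in as the fingers close, which would clear the hood. I'll check this once it has gripped. Stand yaw is about 4.95°, the guard starts near 0.016 m, and the heights agree with those given. Moving to above the fin.

Emit:
carry_out:
  commands:
    - [[0,-0.055,0,0,-10.1],[0,-0.055,0,0,-10.1],[0,0,-0.0233,-0.0527,0],[0,0,-0.0233,-0.0527,0],[0,0,-0.0233,-0.0527,0],[0,0,-0.0233,-0.0527,0],[0,0,-0.0233,-0.0527,0],[0,0,-0.0233,-0.0527,0],[0,0,-0.0233,-0.0527,0],[0,0,-0.0233,-0.0527,0]]

```text
clock: 2.3
ee_pos: [0.4002, 0.2456, 0.3158]
tool_rot: [-0.521, 0.478, 0.521, 0.478]
wrist_force: [0.1, -0.1, -0.5]
width: 0.094
```

```bash
cat >> h.py <<'E'
yaw=np.radians(4.95); O=np.array([0.627,-0.067,0])
S=np.array([[np.cos(yaw),-np.sin(yaw),0],[np.sin(yaw),np.cos(yaw),0],[0,0,1]])
def stand(p): return (np.asarray(p)-O)@S
def st(target=None):
    o=monitor.get_obs(); Q=R.from_quat(o["tool_rot"]).as_matrix()
    print("t",round(o["clock"],2),"q",np.round(o["qpos"],2),"w",round(o["width"],4),"F",np.round(np.array(o["wrist_force"])@S,1))
    tcp=np.array(o["ee_pos"]); print("stand tcp mm",(1e3*stand(tcp)).round(1),"jaw yaw err deg",round(np.degrees(np.arctan2(*(S.T@Q[:,2])[:2])),2),"down",Q[:,0].round(3))
    if target is not None: print("tool shift",(Q.T@(O+S@np.asarray(target)-tcp)).round(4))
    return o
E
python3 -c "
from h import *
st([-.06,.016,.315])"
```

```text
t 2.3 q [-0.97 -0.02  0.28  1.91  0.01  1.25  0.97] w 0.094 F [ 0.1 -0.1 -0.5]
stand tcp mm [-199.   331.   315.8] jaw yaw err deg -0.01 down [ 0.     0.001 -1.   ]
tool shift [ 0.0006 -0.1389 -0.315 ]
```

Emit:
carry_out:
  commands:
    - [[0,0,-0.0232,-0.0525,0],[0,0,-0.0232,-0.0525,0],[0,0,-0.0232,-0.0525,0],[0,0,-0.0232,-0.0525,0],[0,0,-0.0232,-0.0525,0],[0,0,-0.0232,-0.0525,0],[0,0,0,0,0],[0,0,0,0,0]]

```text
clock: 3.3
ee_pos: [0.5653, -0.054, 0.3153]
tool_rot: [-0.521, 0.478, 0.521, 0.478]
wrist_force: [-0.4, -0.0, -0.3]
width: 0.0942
```

```bash
python3 -c "
from h import *
st([-.06,.016,.230])
for c in ('wrist','top','scene'):
    d=imaging.capture(c)
    if c=='wrist': pic('w1',d['frame'])
    for q in('guard_grip','tyre_top','crank_handle','spindle'): print(c,q,[((1e3*stand(r['position'])).round(1),round(r['p'],2)) for r in finder.spot_point(c,q)[:2]])
"
```

```text
t 3.3 q [-0.57  0.19  0.65  1.74 -0.12  1.26  1.76] w 0.0942 F [-0.4 -0.  -0.3]
stand tcp mm [-60.4  18.3 315.3] jaw yaw err deg -0.01 down [-0.001  0.    -1.   ]
tool shift [ 0.0853 -0.0004 -0.0023]
wrist guard_grip [(array([-61.8,  16. , 248. ]), 0.78)]
wrist tyre_top [(array([ -2.6,  -0.6, 199.8]), 0.63), (array([-122.4, -347.3,   -1. ]), 0.35)]
wrist crank_handle []
wrist spindle []
top guard_grip []
top tyre_top []
top crank_handle []
top spindle []
scene guard_grip [(array([-56.9,  19.4, 247.7]), 0.96)]
scene tyre_top [(array([  1.2,   0.7, 197.6]), 0.89)]
scene crank_handle []
scene spindle [(array([  1.2,   0.4, 124.6]), 0.73)]
```

View pics/w1.png

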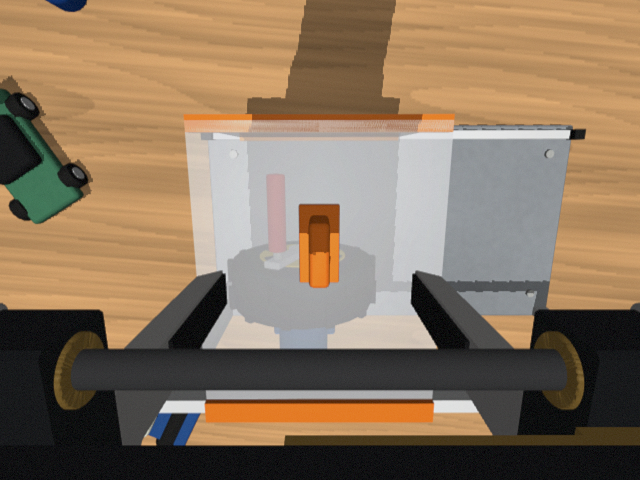

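The wrist view shows the fin centred between the fingers at (319,245), with the red handle under the hood at (276,213) on the −y side. Descending and gripping.

Emit:
carry_out:
  commands:
    - [[0,0.04,0,-0.001,0],[0,0.045,0,0,0],[0,0,0,0,0],[1,0,0,0,0],[1,0,0,0,0],[1,0,0,0,0],[1,0,0,0,0],[1,0,0,0,0]]
  newtons: 25

```text
clock: 5.05
ee_pos: [0.5656, -0.0554, 0.2307]
tool_rot: [0.521, -0.478, -0.521, -0.478]
wrist_force: [0.4, 0.4, 0.2]
width: 0.0476
```

```bash
python3 -c "
from h import *
st([-.06,.22,.230])
"
```

```text
t 5.05 q [-0.54  0.26  0.63  1.85 -0.17  1.09  1.82] w 0.0476 F [0.4 0.4 0.2]
stand tcp mm [-60.2  16.9 230.7] jaw yaw err deg -0.02 down [ 0.  0. -1.]
tool shift [ 7.000e-04 -2.000e-04  2.031e-01]
```

Fingers are still closing (slow, ~75 mm/s).

Emit:
carry_out:
  commands:
    - [[1,0,0,0,0],[1,0,0,0,0],[1,0,0,0,0],[1,0,0,0,0],[1,0,0,0,0]]

```text
clock: 5.68
ee_pos: [0.5655, -0.0553, 0.2305]
tool_rot: [-0.521, 0.478, 0.521, 0.478]
wrist_force: [-0.4, 2.0, -0.6]
width: 0.0139
```

Emit:
carry_out:
  commands:
    - [[1,0,0,0.01,0],[1,0,0,0.025,0],[1,0,0,0.03,0],[1,0,0,0.03,0],[1,0,0,0.03,0],[1,0,0,0.03,0],[1,0,0,0.02,0],[1,0,0,0.015,0],[1,0,0,0.005,0],[1,0,0,0,0]]

```text
clock: 6.92
ee_pos: [0.5485, 0.139, 0.2304]
tool_rot: [-0.521, 0.478, 0.521, 0.478]
wrist_force: [-1.0, 2.0, -0.0]
width: 0.0139
```

```bash
python3 -c "
from h import *
st([-.06,.22,.230])
"
```

```text
t 6.92 q [-0.81  0.24  0.54  1.85 -0.14  1.08  1.44] w 0.0139 F [-0.8  2.1 -0. ]
stand tcp mm [-60.4 212.  230.4] jaw yaw err deg -0.02 down [-0.  0. -1.]
tool shift [ 0.0004 -0.0004  0.008 ]
```

Emit:
carry_out:
  commands:
    - [[1,0,0,0.003,0],[1,0,0,0.002,0],[1,0,0,0,0]]

```text
clock: 7.3
ee_pos: [0.5481, 0.1438, 0.2305]
tool_rot: [-0.521, 0.478, 0.521, 0.478]
wrist_force: [-2.4, -1.3, 0.4]
width: 0.0139
```

Emit:
carry_out:
  commands:
    - [[1,0,0,0.002,0],[1,0,0,0.001,0],[1,0,0,0,0]]

```text
clock: 7.68
ee_pos: [0.5479, 0.1471, 0.2305]
tool_rot: [-0.521, 0.478, 0.521, 0.478]
wrist_force: [-2.2, -1.2, 1.2]
width: 0.0138
```

Emit:
carry_out:
  commands:
    - [[1,0,0,0.001,0],[1,0,0,0.001,0],[1,0,0,0,0]]

```text
clock: 8.05
ee_pos: [0.5478, 0.1483, 0.2304]
tool_rot: [0.521, -0.478, -0.521, -0.478]
wrist_force: [-3.1, -4.9, 2.2]
width: 0.0137
```

Emit:
carry_out:
  commands:
    - [[1,0,0,0.001,0],[1,0,0,0.001,0],[1,0,0,0,0]]

```text
clock: 8.43
ee_pos: [0.5478, 0.1484, 0.2304]
tool_rot: [0.521, -0.479, -0.52, -0.478]
wrist_force: [-3.7, -13.3, 3.3]
width: 0.0142
```

```bash
python3 -c "
from h import *
st([-.06,.22,.230])
"
```

```text
t 8.43 q [-0.83  0.25  0.54  1.85 -0.14  1.09  1.42] w 0.0142 F [ -4.8 -12.9   3.3]
stand tcp mm [-60.4 221.4 230.4] jaw yaw err deg 0.1 down [-0.    -0.003 -1.   ]
tool shift [ 0.0004 -0.0004 -0.0014]
```

```bash
python3 -c "
from h import *
T=monitor.get_obs(); Q=R.from_quat(T['tool_rot']).as_matrix()
d=imaging.capture('scene'); L=(cloud(d).reshape(-1,3)-T['ee_pos'])@Q
for a in np.arange(-.2,-.02,.02):
    k=(L[:,0]>a)&(L[:,0]<a+.02)&(abs(L[:,1])<.15)&(abs(L[:,2])<.15)
    print(round(a,2),k.sum(),L[k][:,1:].min(0).round(3),L[k][:,1:].max(0).round(3))
pic('g2',d['frame'],(230,60,470,300),2.4)
for c in ('scene','top','wrist'):
    imaging.capture(c) if c!='scene' else 0
    for q in('crank_handle','spindle','tyre_top'): print(c,q,[((1e3*stand(r['position'])).round(1),round(r['p'],2)) for r in finder.spot_point(c,q)[:2]])
"
```

```text
-0.2 308 [-0.039 -0.044] [0.035 0.022]
-0.18 140 [-0.035 -0.047] [0.032 0.019]
-0.16 438 [-0.035 -0.093] [0.031 0.087]
-0.14 472 [-0.038 -0.094] [0.035 0.096]
-0.12 386 [-0.037 -0.085] [0.036 0.084]
-0.1 24 [-0.033 -0.081] [0.02  0.078]
-0.08 72 [-0.013 -0.022] [0.004 0.018]
-0.06 85 [-0.012 -0.023] [0.01  0.022]
-0.04 105 [-0.023 -0.022] [0.022 0.02 ]
scene crank_handle [(array([-81.3, -21.1, 173.2]), 0.53)]
scene spindle [(array([  0.9,  -1.6, 122.9]), 0.62)]
scene tyre_top [(array([-2.000e-01, -2.400e+00,  2.022e+02]), 0.9)]
top crank_handle [(array([-82. , -21.4, 175.4]), 0.63), (array([-3.124e+02, -2.766e+02,  1.000e-01]), 0.25)]
top spindle [(array([ 1.800e+00, -1.000e-01,  1.247e+02]), 0.84)]
top tyre_top [(array([-1.800e+00, -2.000e-01,  2.004e+02]), 0.97), (array([-117. ,  593.4,    1.2]), 0.31)]
wrist crank_handle []
wrist spindle []
wrist tyre_top []
```

View pics/g2.png

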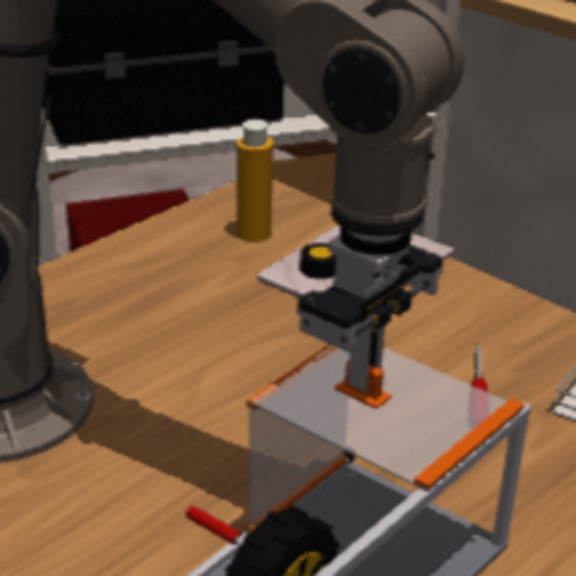

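The gripper body stays 177 mm wide when shut: in the crop it is the black bar at about (370,285), above the fin at (365,385). With the jaws across y it would clip the open hood when the handle is on the far +y side, so I'll handle that arc separately. The guard is hard against its stop. Next: release, rise, and move over the handle at about (−86, −21, 171).

Emit:
carry_out:
  commands:
    - [[0.6,0,0,-0.002,0],[0.6,0,0,0,0],[0.6,0,0,0,0],[0.6,-0.035,0,0,0],[0.6,-0.04,0,0,0],[0.6,0,0.006,-0.055,0],[0.6,0,0.007,-0.06,0],[0.6,0,0.007,-0.06,0],[0.6,0,0.006,-0.06,0],[0.6,0,0,0,0]]

```text
clock: 10.28
ee_pos: [0.5417, -0.0922, 0.306]
tool_rot: [0.52, -0.48, -0.519, -0.48]
wrist_force: [0.2, 1.3, 0.0]
width: 0.0378
```

```bash
python3 -c "
from h import *
T=st([-.086,-.021,.152]); 
for c in ('wrist','scene'):
    d=imaging.capture(c)
    for q in('crank_handle','guard_grip'): print(c,q,[((1e3*stand(r['position'])).round(1),round(r['p'],2)) for r in finder.spot_point(c,q)[:2]])
    if c=='wrist':
        pic('w2',d['frame'])
        P=stand(cloud(d)); I=d['frame'].astype(int)
        m=(I[...,0]>110)&(I[...,1]<60)&(I[...,2]<60)&(P[...,2]>.12)&(P[...,2]<.2)&(P[...,0]>-.12)&(P[...,0]<-.03)
        q=P[m]; print(m.sum(),np.median(q,0),np.percentile(q,[3,97],axis=0))
        m=(abs(P[...,2]-.217)<.008); print('roof y min',np.percentile(P[m][:,1],[1,5,50]) if m.any() else 0)
"
```

```text
t 10.28 q [-0.56  0.16  0.7   1.79 -0.11  1.23  1.82] w 0.0378 F [0.3 1.3 0. ]
stand tcp mm [-87.1 -17.8 306. ] jaw yaw err deg 0.36 down [ 0.001 -0.001 -1.   ]
tool shift [ 0.154  -0.001  -0.0031]
wrist crank_handle [(array([-80.6, -24.8, 173.1]), 0.95)]
wrist guard_grip []
1078 [-0.07491765 -0.01786902  0.17711413] [[-0.10841771 -0.02407591  0.1724976 ]
 [-0.04496661 -0.01031836  0.17916952]]
roof y min [-0.01379129  0.12858487  0.17610924]
scene crank_handle [(array([-79.5, -21.6, 171.1]), 0.58)]
scene guard_grip [(array([-58.6, 221.5, 248.9]), 0.84)]
```

View pics/w2.png

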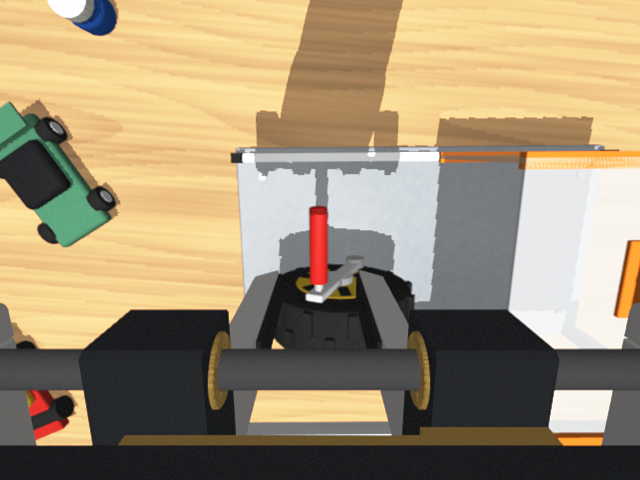

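The red handle is centred between the fingers at (318,245), with the spindle nut at (353,262). The guard is at about 0.221. Descending and gripping.

Emit:
carry_out:
  commands:
    - [[0.6,0.05,0,-0.0015,0],[0.6,0.06,0,0,0],[0.6,0.044,0,0,0],[0.6,0,0,0,0],[1,0,0,0,0],[1,0,0,0,0],[1,0,0,0,0],[1,0,0,0,0],[1,0,0,0,0]]
  newtons: 30

```text
clock: 11.7
ee_pos: [0.5436, -0.089, 0.1531]
tool_rot: [0.522, -0.477, -0.521, -0.479]
wrist_force: [0.4, -0.2, 10.6]
width: 0.0151
```

```bash
python3 -c "
from h import *
st([-.086,-.021,.152])"
```

```text
t 11.7 q [-0.49  0.33  0.66  1.97 -0.25  0.92  1.95] w 0.0151 F [ 0.4 -0.2 10.6]
stand tcp mm [-85.  -14.7 153.1] jaw yaw err deg -0.02 down [ 0.003  0.001 -1.   ]
tool shift [ 0.0011  0.001  -0.0063]
```

```bash
python3 -c "
import numpy as np
t=np.radians(np.arange(17,218,10))
for a,b in zip(t[:-1],t[1:]): print(round(np.degrees(a)),round(-.05*(np.cos(b)-np.cos(a)),4),round(-.05*(np.sin(b)-np.sin(a)),4))"
```

```text
17 0.0033 -0.0081
27 0.0046 -0.0074
37 0.0058 -0.0065
47 0.0069 -0.0054
57 0.0077 -0.0041
67 0.0083 -0.0027
77 0.0086 -0.0012
87 0.0087 0.0003
97 0.0085 0.0018
107 0.0081 0.0033
117 0.0074 0.0046
127 0.0065 0.0058
137 0.0054 0.0069
147 0.0041 0.0077
157 0.0027 0.0083
167 0.0012 0.0086
177 -0.0003 0.0087
187 -0.0018 0.0085
197 -0.0033 0.0081
207 -0.0046 0.0074
```

Emit:
carry_out:
  commands:
    - [[1,0.0033,0,-0.0081,0],[1,0.0046,0,-0.0074,0]]

```text
clock: 11.95
ee_pos: [0.5448, -0.104, 0.145]
tool_rot: [0.522, -0.477, -0.521, -0.479]
wrist_force: [1.0, 6.1, 4.1]
width: 0.0149
```

Emit:
carry_out:
  commands:
    - [[1,0.0058,0,-0.0065,0],[1,0.0069,0,-0.0054,0]]

```text
clock: 12.2
ee_pos: [0.5459, -0.1156, 0.1319]
tool_rot: [0.522, -0.477, -0.521, -0.479]
wrist_force: [0.7, 6.9, 3.6]
width: 0.0151
```

```bash
python3 -c "
from h import *
st()"
```

```text
t 12.2 q [-0.42  0.37  0.64  1.97 -0.29  0.89  2.03] w 0.0151 F [1.3 6.8 3.6]
stand tcp mm [-85.  -41.4 131.9] jaw yaw err deg -0.06 down [ 0.002  0.001 -1.   ]
```

Emit:
carry_out:
  commands:
    - [[1,0.0077,0,-0.0041,0],[1,0.0083,0,-0.0027,0]]

```text
clock: 12.45
ee_pos: [0.5464, -0.1219, 0.1157]
tool_rot: [0.522, -0.477, -0.521, -0.479]
wrist_force: [1.0, 9.3, 5.6]
width: 0.0152
```

Emit:
carry_out:
  commands:
    - [[1,0.0086,0,-0.0012,0],[1,0.0087,0,0.0003,0]]

```text
clock: 12.7
ee_pos: [0.5465, -0.1225, 0.0984]
tool_rot: [-0.521, 0.477, 0.521, 0.478]
wrist_force: [0.6, 10.6, 7.7]
width: 0.0153
```

Emit:
carry_out:
  commands:
    - [[1,0.0085,0,0.0018,0],[1,0.0081,0,0.0033,0]]

```text
clock: 12.95
ee_pos: [0.546, -0.117, 0.0819]
tool_rot: [-0.521, 0.477, 0.522, 0.479]
wrist_force: [-1.4, 12.8, 11.7]
width: 0.0151
```

Emit:
carry_out:
  commands:
    - [[1,0.0074,0,0.0046,0],[1,0.0065,0,0.0058,0]]

```text
clock: 13.2
ee_pos: [0.5452, -0.1064, 0.0682]
tool_rot: [-0.521, 0.476, 0.522, 0.479]
wrist_force: [-4.0, 13.3, 21.1]
width: 0.0149
```

```bash
cat >log.txt <<'E'
0.5436 -0.089 0.1531 0.4 -0.2 10.6
0.5448 -0.104 0.145 1.0 6.1 4.1
0.5459 -0.1156 0.1319 0.7 6.9 3.6
0.5464 -0.1219 0.1157 1 9.3 5.6
0.5465 -0.1225 0.0984 0.6 10.6 7.7
0.546 -0.117 0.0819 -1.4 12.8 11.7
0.5452 -0.1064 0.0682 -4 13.3 21.1
E
cat > fit.py <<'E'
from h import *
from scipy.optimize import least_squares
D=np.loadtxt("log.txt"); p=(D[:,:3]-O)@S*1e3; F=D[:,3:6]@S
s=least_squares(lambda c:np.hypot(p[:,1]-c[0],p[:,2]-c[1])-50,[0,106]); c=s.x; print("centre",c.round(2),"res",s.fun.round(1))
th=np.arctan2(-(p[:,1]-c[0]),p[:,2]-c[1])
Ft=-F[:,1]*np.cos(th)-F[:,2]*np.sin(th); Fr=-F[:,1]*np.sin(th)+F[:,2]*np.cos(th)
for a,b,d in zip(np.degrees(th),Ft,Fr): print(round(a,1),"Ft",round(b,1),"Fr",round(d,1))
E
python3 fit.py; python3 -c "
from h import *
st()"
```

```text
centre [  1.13 105.63] res [ 0.   0.   0.  -0.1  0.  -0.   0.1]
18.5 Ft -3.1 Fr 10.1
38.1 Ft -7.2 Fr -0.5
58.3 Ft -6.6 Fr -3.9
78.4 Ft -7.3 Fr -7.9
98.3 Ft -6.1 Fr -11.5
118.4 Ft -4.2 Fr -16.9
138.3 Ft -3.9 Fr -24.8
t 13.2 q [-0.39  0.46  0.59  2.02 -0.37  0.76  2.08] w 0.0149 F [-2.8 13.6 21.1]
stand tcp mm [-84.9 -32.2  68.2] jaw yaw err deg -0.1 down [ 0.002  0.003 -1.   ]
```

Emit:
carry_out:
  commands:
    - [[1,0.0037,0,0.0087,0],[1,0.0024,0,0.0095,0]]

```text
clock: 13.45
ee_pos: [0.5435, -0.0926, 0.061]
tool_rot: [0.523, -0.478, -0.519, -0.478]
wrist_force: [13.6, -16.8, -28.8]
width: 0.0152
```

Emit:
carry_out:
  commands:
    - [[1,0.0027,0,0.0083,0],[1,0.0012,0,0.0086,0]]

```text
clock: 13.7
ee_pos: [0.5419, -0.0737, 0.0569]
tool_rot: [0.522, -0.478, -0.52, -0.478]
wrist_force: [7.4, -0.4, -12.0]
width: 0.0152
```

```bash
python3 -c "
from h import *
st()"
```

```text
t 13.7 q [-0.44  0.46  0.58  2.05 -0.37  0.73  2.03] w 0.0152 F [  7.3  -1.  -12. ]
stand tcp mm [-85.3   0.6  56.9] jaw yaw err deg -0.01 down [ 0.002 -0.001 -1.   ]
```

Emit:
carry_out:
  commands:
    - [[1,0.0004,0,0.0079,0],[1,-0.0013,0,0.0079,0]]

```text
clock: 13.95
ee_pos: [0.5407, -0.0578, 0.0589]
tool_rot: [0.522, -0.477, -0.521, -0.478]
wrist_force: [2.3, -4.9, 12.6]
width: 0.0151
```

Emit:
carry_out:
  commands:
    - [[1,-0.0033,0,0.0081,0]]

```text
clock: 14.08
ee_pos: [0.54, -0.0498, 0.0622]
tool_rot: [0.522, -0.478, -0.52, -0.478]
wrist_force: [3.1, -6.2, 9.9]
width: 0.0151
```

```bash
cat >>log.txt <<'E'
0.5435 -0.0926 0.061 13.6 -16.8 -28.8
0.5419 -0.0737 0.0569 7.4 -0.4 -12
E
python3 fit.py; python3 -c "
from h import *
st()"
```

```text
centre [  1.25 106.18] res [-0.4 -0.3 -0.2 -0.1  0.2  0.3  0.6 -0.8 -0.7]
18.8 Ft -3.2 Fr 10.1
38.6 Ft -7.2 Fr -0.5
58.9 Ft -6.6 Fr -4.0
79.0 Ft -7.2 Fr -7.9
98.9 Ft -6.0 Fr -11.6
118.9 Ft -4.0 Fr -16.9
138.6 Ft -3.7 Fr -24.8
156.6 Ft -5.0 Fr 33.5
179.3 Ft -0.9 Fr 12.0
t 14.07 q [-0.49  0.45  0.59  2.05 -0.36  0.74  1.98] w 0.0151 F [ 2.6 -6.4  9.9]
stand tcp mm [-85.2  24.6  62.2] jaw yaw err deg 0.0 down [ 0.002 -0.    -1.   ]
```

Preliminary fit: the slug rises hardest near θ≈50°, so the heavy side is down near θ≈−40°, where the gripper clears the roof. I'll wind back in the decreasing direction, feeling again with smaller radial loads.

Emit:
carry_out:
  commands:
    - [[1,0.0028,0,-0.0085,0],[1,0.0015,0,-0.0087,0]]

```text
clock: 14.32
ee_pos: [0.5412, -0.0649, 0.0574]
tool_rot: [-0.521, 0.477, 0.522, 0.478]
wrist_force: [4.5, 7.2, -1.6]
width: 0.015
```

Emit:
carry_out:
  commands:
    - [[1,0.0003,0,-0.0087,0],[1,-0.0012,0,-0.0086,0]]

```text
clock: 14.58
ee_pos: [0.5427, -0.0825, 0.0578]
tool_rot: [-0.522, 0.477, 0.522, 0.478]
wrist_force: [8.0, 5.5, -11.8]
width: 0.0152
```

Emit:
carry_out:
  commands:
    - [[1,-0.0027,0,-0.0083,0],[1,-0.0041,0,-0.0077,0]]

```text
clock: 14.82
ee_pos: [0.5442, -0.0997, 0.0647]
tool_rot: [0.522, -0.477, -0.521, -0.478]
wrist_force: [9.0, -0.3, -10.7]
width: 0.0152
```

```bash
python3 -c "
from h import *
st()"
```

```text
t 14.82 q [-0.4   0.46  0.59  2.03 -0.37  0.75  2.07] w 0.0152 F [  8.9  -1.  -10.7]
stand tcp mm [-85.3 -25.4  64.7] jaw yaw err deg -0.06 down [ 0.001 -0.    -1.   ]
```

Emit:
carry_out:
  commands:
    - [[1,-0.0048,0,-0.0073,0],[1,-0.0065,0,-0.0058,0]]

```text
clock: 15.08
ee_pos: [0.5454, -0.1126, 0.0764]
tool_rot: [0.522, -0.477, -0.521, -0.478]
wrist_force: [7.7, 2.0, -3.1]
width: 0.0155
```

Emit:
carry_out:
  commands:
    - [[1,-0.0074,0,-0.0046,0],[1,-0.0081,0,-0.0033,0]]

```text
clock: 15.32
ee_pos: [0.5461, -0.1207, 0.0922]
tool_rot: [0.522, -0.477, -0.521, -0.478]
wrist_force: [6.4, 0.9, -3.2]
width: 0.0151
```

Emit:
carry_out:
  commands:
    - [[1,-0.0085,0,-0.0018,0],[1,-0.0087,0,-0.0003,0]]

```text
clock: 15.58
ee_pos: [0.5463, -0.1228, 0.1095]
tool_rot: [0.522, -0.477, -0.521, -0.478]
wrist_force: [6.6, 1.3, -1.6]
width: 0.0152
```

Emit:
carry_out:
  commands:
    - [[1,-0.0086,0,0.0012,0],[1,-0.0083,0,0.0027,0]]

```text
clock: 15.82
ee_pos: [0.5459, -0.1188, 0.1265]
tool_rot: [0.522, -0.477, -0.521, -0.478]
wrist_force: [6.8, 1.5, -3.0]
width: 0.015
```

Emit:
carry_out:
  commands:
    - [[1,-0.0077,0,0.0041,0],[1,-0.0069,0,0.0054,0]]

```text
clock: 16.08
ee_pos: [0.5451, -0.1092, 0.1411]
tool_rot: [0.522, -0.477, -0.521, -0.478]
wrist_force: [6.7, 1.7, -2.5]
width: 0.0152
```

Emit:
carry_out:
  commands:
    - [[1,-0.0058,0,0.0065,0],[1,-0.0046,0,0.0074,0]]

```text
clock: 16.32
ee_pos: [0.5438, -0.0953, 0.1515]
tool_rot: [0.522, -0.477, -0.521, -0.478]
wrist_force: [7.0, 0.8, -4.0]
width: 0.0151
```

Emit:
carry_out:
  commands:
    - [[1,-0.0033,0,0.0081,0],[1,-0.0018,0,0.0085,0]]

```text
clock: 16.58
ee_pos: [0.5424, -0.0787, 0.1565]
tool_rot: [0.522, -0.477, -0.521, -0.478]
wrist_force: [8.4, -0.9, -7.8]
width: 0.015
```

Emit:
carry_out:
  commands:
    - [[1,-0.0003,0,0.0087,0],[1,0.0012,0,0.0086,0]]

```text
clock: 16.82
ee_pos: [0.5409, -0.0616, 0.1555]
tool_rot: [0.522, -0.477, -0.521, -0.478]
wrist_force: [8.5, -3.4, -7.1]
width: 0.0155
```

Emit:
carry_out:
  commands:
    - [[1,0.0027,0,0.0083,0],[1,0.0041,0,0.0077,0]]

```text
clock: 17.08
ee_pos: [0.5395, -0.0459, 0.1487]
tool_rot: [0.522, -0.477, -0.521, -0.478]
wrist_force: [6.8, -4.4, -2.9]
width: 0.0148
```

Emit:
carry_out:
  commands:
    - [[1,0.0054,0,0.0069,0],[1,0.0065,0,0.0058,0]]

```text
clock: 17.32
ee_pos: [0.5384, -0.0332, 0.1368]
tool_rot: [0.522, -0.477, -0.521, -0.478]
wrist_force: [5.8, -3.8, 1.8]
width: 0.0152
```

```bash
python3 -c "
from h import *
st()"
```

```text
t 17.32 q [-0.58  0.33  0.64  2.01 -0.25  0.88  1.85] w 0.0152 F [ 5.4 -4.3  1.8]
stand tcp mm [-85.3  41.3 136.8] jaw yaw err deg -0.03 down [ 0.002  0.    -1.   ]
```

```bash
cat >log2.txt <<'E'
0.5448 -0.104 0.145 1.0 6.1 4.1 1
0.5459 -0.1156 0.1319 0.7 6.9 3.6 1
0.5464 -0.1219 0.1157 1 9.3 5.6 1
0.5465 -0.1225 0.0984 0.6 10.6 7.7 1
0.546 -0.117 0.0819 -1.4 12.8 11.7 1
0.5452 -0.1064 0.0682 -4 13.3 21.1 1
0.5435 -0.0926 0.061 13.6 -16.8 -28.8 1
0.5419 -0.0737 0.0569 7.4 -0.4 -12 1
0.5407 -0.0578 0.0589 2.3 -4.9 12.6 1
0.54 -0.0498 0.0622 3.1 -6.2 9.9 1
0.5412 -0.0649 0.0574 4.5 7.2 -1.6 -1
0.5427 -0.0825 0.0578 8 5.5 -11.8 -1
0.5442 -0.0997 0.0647 9 -0.3 -10.7 -1
0.5454 -0.1126 0.0764 7.7 2 -3.1 -1
0.5461 -0.1207 0.0922 6.4 0.9 -3.2 -1
0.5463 -0.1228 0.1095 6.6 1.3 -1.6 -1
0.5459 -0.1188 0.1265 6.8 1.5 -3 -1
0.5451 -0.1092 0.1411 6.7 1.7 -2.5 -1
0.5438 -0.0953 0.1515 7 0.8 -4 -1
0.5424 -0.0787 0.1565 8.4 -0.9 -7.8 -1
0.5409 -0.0616 0.1555 8.5 -3.4 -7.1 -1
0.5395 -0.0459 0.1487 6.8 -4.4 -2.9 -1
0.5384 -0.0332 0.1368 5.8 -3.8 1.8 -1
E
cat > fit2.py <<'E'
from h import *
from scipy.optimize import least_squares
import sys
D=np.loadtxt("log2.txt"); p=(D[:,:3]-O)@S*1e3; F=D[:,3:6]@S; d=D[:,6]
s=least_squares(lambda c:np.hypot(p[:,1]-c[0],p[:,2]-c[1])-50,[0,106],loss="soft_l1",f_scale=.3); c=s.x; print("centre",c.round(2))
th=np.arctan2(-(p[:,1]-c[0]),p[:,2]-c[1])
Ft=-F[:,1]*np.cos(th)-F[:,2]*np.sin(th); Fr=-F[:,1]*np.sin(th)+F[:,2]*np.cos(th)
w=1/(1+(Fr/8)**2)**.5
def fit(k,bias,lab):
    f=lambda x:(Ft+d*x[0]+x[1]*np.cos(th)+x[2]*np.sin(th)+x[3]*np.cos(th)*bias-x[4]*Fr)[k]*w[k]
    s=least_squares(f,[4,0,0,0,0],loss="soft_l1",f_scale=.5); x=s.x
    print(lab,"D",x[0].round(2),"A",np.hypot(x[1],x[2]).round(2),"theta*",np.degrees(np.arctan2(x[2],x[1])).round(1)-90,"frcoef",x[4].round(3),"rms",np.sqrt(np.mean(s.fun**2)).round(2))
k=d!=0
fit(k,0,"all"); fit(k&(abs(Fr)<14),0,"lowFr"); fit(d<0,0,"dec"); fit(d>0,0,"inc")
for a,b,e,g in zip(np.degrees(th),Ft,Fr,d): print(int(g),round(a),"Ft",round(b,1),"Fr",round(e,1))
E
python3 fit2.py
```

```text
centre [  1.36 106.7 ]
all D 4.08 A 2.93 theta* -50.3 frcoef -0.004 rms 0.42
lowFr D 4.06 A 2.89 theta* -49.4 frcoef 0.015 rms 0.42
dec D 4.01 A 2.47 theta* -46.2 frcoef 0.06 rms 0.43
inc D 3.95 A 3.22 theta* -48.5 frcoef 0.0 rms 0.32
1 39 Ft -7.2 Fr -0.6
1 60 Ft -6.6 Fr -4.0
1 80 Ft -7.2 Fr -8.0
1 99 Ft -5.9 Fr -11.6
1 119 Ft -3.9 Fr -17.0
1 139 Ft -3.6 Fr -24.8
1 157 Ft -5.1 Fr 33.5
1 179 Ft -0.9 Fr 12.0
1 -162 Ft -1.0 Fr -13.5
1 -152 Ft -1.1 Fr -11.8
-1 -171 Ft 6.4 Fr 2.7
-1 169 Ft 7.0 Fr 10.7
-1 147 Ft 4.8 Fr 9.6
-1 127 Ft 3.3 Fr 0.8
-1 107 Ft 3.2 Fr 0.6
-1 87 Ft 1.6 Fr -0.8
-1 67 Ft 2.4 Fr -2.0
-1 47 Ft 1.0 Fr -2.5
-1 27 Ft 1.6 Fr -3.7
-1 7 Ft 2.5 Fr -7.6
-1 -13 Ft 2.4 Fr -7.9
-1 -33 Ft 2.6 Fr -5.1
-1 -53 Ft 4.0 Fr -2.3
```

The phase estimates agree: heavy side down at θ* ≈ −48° (±3°), drag ≈ 4.1 N, slug ≈ 2.9 N, all consistent with the given ranges. To cross the +y side without the body hitting the hood, I'll release, press the handle down with the tip of the opened +y finger, then re-grip past the hazard.

Emit:
carry_out:
  commands:
    - [[0.36,0,0,0,0],[0.36,0,0,0,0],[0.36,0,0,0,0],[0.36,0,0,0,0],[0.36,-0.02,0,0,0],[0.36,-0.017,0,0,0],[0.36,0,0,-0.02,0],[0.36,0,0,-0.017,0],[0.36,0,0,0,0],[0.36,0,0,0,0]]

```text
clock: 18.58
ee_pos: [0.5406, -0.07, 0.1729]
tool_rot: [-0.521, 0.478, 0.521, 0.478]
wrist_force: [-0.4, 0.8, -0.3]
width: 0.0602
```

```bash
python3 -c "
from h import *
st()
for c in ('scene','top'):
    d=imaging.capture(c)
    for q in('crank_handle','guard_grip'): print(c,q,[((1e3*stand(r['position'])).round(1),round(r['p'],2)) for r in finder.spot_point(c,q)[:2]])
d=imaging.capture('wrist'); pic('w3',d['frame'])
"
```

```text
t 18.57 q [-0.55  0.29  0.67  1.96 -0.22  0.96  1.89] w 0.0602 F [-0.3  0.9 -0.3]
stand tcp mm [-86.3   4.4 172.9] jaw yaw err deg -0.01 down [-0.001  0.    -1.   ]
scene crank_handle [(array([-80.3,  39.8, 155. ]), 0.5)]
scene guard_grip [(array([-60.1, 221.8, 249.6]), 0.97)]
top crank_handle []
top guard_grip [(array([-62.6, 217.8, 247.6]), 0.78)]
```

View pics/w3.png

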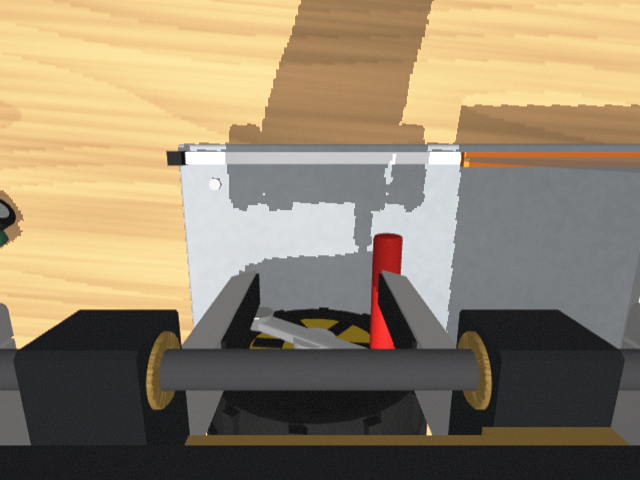

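The +y finger tip at (390,275) sits directly above the handle (388,240). Computing the push rows.

```bash
python3 -c "
import numpy as np
t=np.radians(np.r_[np.arange(55,152,8)]); y=1.3+50*np.sin(t)-36; z=125.3+50*np.cos(t)+8-1.5
y=np.r_[4.4,y]; z=np.r_[172.9,z]
for i in range(len(t)): print(round(np.degrees(t[i])),round((z[i]-z[i+1])/1e3,4),round((y[i+1]-y[i])/1e3,4),'abs',y[i+1].round(1),z[i+1].round(1))"
```

```text
55 0.0124 0.0019 abs 6.3 160.5
63 0.006 0.0036 abs 9.9 154.5
71 0.0064 0.0027 abs 12.6 148.1
79 0.0067 0.0018 abs 14.4 141.3
87 0.0069 0.0009 abs 15.2 134.4
95 0.007 -0.0001 abs 15.1 127.4
103 0.0069 -0.0011 abs 14.0 120.6
111 0.0067 -0.002 abs 12.0 113.9
119 0.0063 -0.0029 abs 9.0 107.6
127 0.0059 -0.0038 abs 5.2 101.7
135 0.0053 -0.0046 abs 0.7 96.4
143 0.0046 -0.0053 abs -4.6 91.9
151 0.0038 -0.0059 abs -10.5 88.1
```

Emit:
carry_out:
  commands:
    - [[0.36,0.0124,0,0.0019,0],[0.36,0.006,0,0.0036,0],[0.36,0.0064,0,0.0027,0]]

```text
clock: 19.3
ee_pos: [0.5402, -0.0622, 0.1479]
tool_rot: [0.521, -0.478, -0.521, -0.478]
wrist_force: [1.2, -3.4, 5.3]
width: 0.0599
```

Emit:
carry_out:
  commands:
    - [[0.36,0.0067,0,0.0018,0],[0.36,0.0069,0,0.0009,0],[0.36,0.007,0,-0.0001,0]]

```text
clock: 19.68
ee_pos: [0.54, -0.0597, 0.1274]
tool_rot: [0.521, -0.478, -0.521, -0.478]
wrist_force: [0.1, -2.8, 7.0]
width: 0.0598
```

```bash
python3 -c "
from h import *
st()
for c in ('scene','top'):
    d=imaging.capture(c)
    for q in('crank_handle','guard_grip'): print(c,q,[((1e3*stand(r['position'])).round(1),round(r['p'],2)) for r in finder.spot_point(c,q)[:2]])
"
```

```text
t 19.68 q [-0.53  0.35  0.64  2.01 -0.27  0.87  1.92] w 0.0598 F [-0.2 -2.8  7. ]
stand tcp mm [-86.   14.8 127.4] jaw yaw err deg -0.02 down [ 0. -0. -1.]
scene crank_handle [(array([-80.6,  47. , 120.6]), 0.57)]
scene guard_grip [(array([-57.1, 220.8, 248.9]), 0.74), (array([-307.4, -268.7,   -5.5]), 0.55)]
top crank_handle []
top guard_grip [(array([-63. , 216.7, 246.8]), 0.98)]
```

Works well (7 N push, handle at about −95°). Continuing.

Emit:
carry_out:
  commands:
    - [[0.36,0.0069,0,-0.0011,0],[0.36,0.0067,0,-0.002,0],[0.36,0.0063,0,-0.0029,0]]

```text
clock: 20.35
ee_pos: [0.5405, -0.0668, 0.108]
tool_rot: [0.521, -0.478, -0.521, -0.478]
wrist_force: [-2.5, -9.3, 13.1]
width: 0.0599
```

Emit:
carry_out:
  commands:
    - [[0.36,0.0059,0,-0.0038,0],[0.36,0.0053,0,-0.0046,0],[0.36,0.0046,0,-0.0053,0],[0.36,0.0038,0,-0.0059,0]]

```text
clock: 20.85
ee_pos: [0.5419, -0.0851, 0.0878]
tool_rot: [-0.521, 0.478, 0.521, 0.478]
wrist_force: [-0.2, -0.3, 0.1]
width: 0.0603
```

```bash
python3 -c "
from h import *
st()
for c in ('scene','top'):
    d=imaging.capture(c)
    for q in('crank_handle','guard_grip'): print(c,q,[((1e3*stand(r['position'])).round(1),round(r['p'],2)) for r in finder.spot_point(c,q)[:2]])
"
```

```text
t 20.85 q [-0.45  0.42  0.61  2.02 -0.33  0.8   2.01] w 0.0603 F [-0.2 -0.3  0.1]
stand tcp mm [-86.3 -10.7  87.8] jaw yaw err deg -0.03 down [-0.  0. -1.]
scene crank_handle []
scene guard_grip [(array([-57.2, 221.6, 247. ]), 0.68)]
top crank_handle []
top guard_grip [(array([-61.3, 216.4, 250.7]), 0.79)]
```

```bash
python3 -c "
from h import *
d=imaging.capture('wrist'); pic('w4',d['frame'])
print([((1e3*stand(r['position'])).round(1),round(r['p'],2)) for r in finder.spot_point('wrist','crank_handle')[:2]])
P=stand(cloud(d)); I=d['frame'].astype(int)
m=(I[...,0]>90)&(I[...,1]<50)&(I[...,2]<50)&(P[...,2]>.06)&(P[...,2]<.2)&(P[...,0]>-.12)&(P[...,0]<-.03)
q=P[m]; print(m.sum(), np.percentile(q,[3,50,97],axis=0).round(3) if len(q) else 0)
"
```

```text
[(array([-80.1,  42.1, 103.9]), 0.82)]
1899 [[-0.11   0.038  0.101]
 [-0.095  0.044  0.107]
 [-0.077  0.051  0.109]]
```

View pics/w4.png

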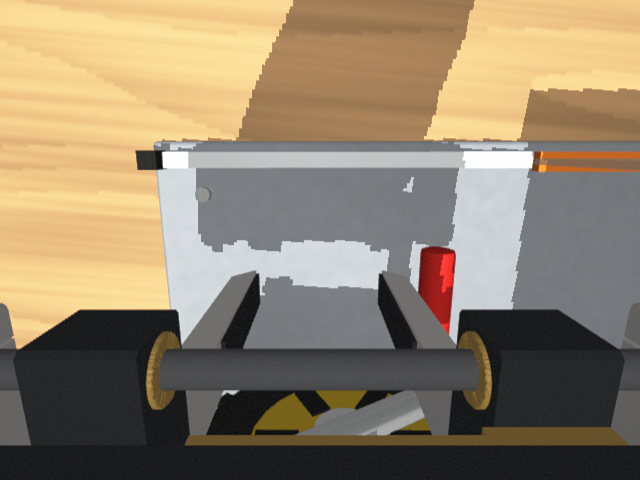

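The handle, at (437,290), slipped off outboard of the finger and sits at y≈44, z≈100 mm, so θ≈−120°. I'll place the +y finger outboard of it and draw it inward. The tool centre stays at y≤26 mm, so the body clears the hood.

Emit:
carry_out:
  commands:
    - [[0.36,-0.037,0,0,0],[0.36,0,0,0.037,0],[0.36,0,0,0,0],[0.36,0.02,0,0,0],[0.36,0.021,0,0,0],[0.36,0,0,0,0]]

```text
clock: 22.0
ee_pos: [0.5379, -0.0487, 0.0832]
tool_rot: [-0.521, 0.479, 0.522, 0.477]
wrist_force: [0.2, -0.6, -0.2]
width: 0.0597
```

Emit:
carry_out:
  commands:
    - [[0.36,0,0,-0.005,0],[0.36,0.0035,0,-0.003,0],[0.36,0.0036,0,-0.003,0]]

```text
clock: 22.38
ee_pos: [0.5397, -0.0577, 0.0777]
tool_rot: [-0.521, 0.477, 0.522, 0.478]
wrist_force: [-2.4, 10.6, -0.4]
width: 0.0602
```

```bash
python3 -c "
from h import *
st()
for c in ('wrist','scene'):
    d=imaging.capture(c)
    print(c,[((1e3*stand(r['position'])).round(1),round(r['p'],2)) for r in finder.spot_point(c,'crank_handle')[:2]])
"
```

```text
t 22.38 q [-0.49  0.43  0.59  2.04 -0.34  0.77  1.97] w 0.0602 F [-1.5 10.7 -0.4]
stand tcp mm [-86.1  16.8  77.7] jaw yaw err deg -0.09 down [-0.     0.002 -1.   ]
wrist [(array([-79. ,  37.5,  97.4]), 0.76)]
scene [(array([-78.3,  36.4,  91.1]), 0.41)]
```

Emit:
carry_out:
  commands:
    - [[0.36,0.0075,0,-0.0063,0],[0.36,0.0065,0,-0.0072,0],[0.36,0.0048,0,-0.008,0],[0.36,0,0,0,0]]

```text
clock: 23.08
ee_pos: [0.5417, -0.081, 0.0588]
tool_rot: [-0.521, 0.478, 0.521, 0.478]
wrist_force: [-2.5, 1.9, -0.6]
width: 0.0604
```

```bash
python3 -c "
from h import *
st()
for c in ('wrist','scene'):
    d=imaging.capture(c)
    print(c,[((1e3*stand(r['position'])).round(1),round(r['p'],2)) for r in finder.spot_point(c,'crank_handle')[:2]])
"
```

```text
t 23.07 q [-0.43  0.46  0.58  2.04 -0.37  0.74  2.04] w 0.0604 F [-2.4  2.1 -0.6]
stand tcp mm [-86.1  -6.5  58.8] jaw yaw err deg 0.01 down [ 0.  0. -1.]
wrist [(array([-80.1,  12.8,  81.5]), 0.62)]
scene [(array([-1.5,  4.5, -0.5]), 0.53), (array([-81. ,  12.2,  76.4]), 0.49)]
```

Emit:
carry_out:
  commands:
    - [[1,0,0,0.003,0],[1,0,0,0.005,0],[1,0,0,0.005,0],[1,0,0,0.005,0],[1,0,0,0.003,0],[1,0,0,0,0],[1,0,0,0,0],[1,0,0,0,0]]

```text
clock: 24.28
ee_pos: [0.5398, -0.0589, 0.0583]
tool_rot: [-0.521, 0.478, 0.522, 0.478]
wrist_force: [-0.3, 6.4, 2.1]
width: 0.0155
```

```bash
python3 -c "
from h import *
st()
d=imaging.capture('scene')
for c in ('crank_handle','guard_grip'):
    print(c,[((1e3*stand(r['position'])).round(1),round(r['p'],2)) for r in finder.spot_point('scene',c)[:2]])
"
```

```text
t 24.27 q [-0.47  0.46  0.57  2.05 -0.37  0.73  2.  ] w 0.0155 F [0.2 6.4 2.1]
stand tcp mm [-86.2  15.6  58.3] jaw yaw err deg -0.06 down [-0.     0.001 -1.   ]
crank_handle [(array([-123.3, -353.7,    5.7]), 0.39)]
guard_grip [(array([-61.1, 220.1, 247. ]), 0.64)]
```

Gripped again with almost no preload at −163°. Winding on in the decreasing direction and sampling the force.

Emit:
carry_out:
  commands:
    - [[1,0.0018,0,-0.0085,0],[1,0.0003,0,-0.0087,0]]

```text
clock: 24.68
ee_pos: [0.5413, -0.0761, 0.0561]
tool_rot: [-0.521, 0.477, 0.522, 0.478]
wrist_force: [-1.9, 6.9, 9.4]
width: 0.0151
```

Emit:
carry_out:
  commands:
    - [[1,-0.0012,0,-0.0086,0],[1,-0.0027,0,-0.0083,0]]

```text
clock: 24.92
ee_pos: [0.5428, -0.093, 0.0601]
tool_rot: [-0.521, 0.478, 0.522, 0.478]
wrist_force: [-2.1, 10.1, 7.8]
width: 0.015
```

Emit:
carry_out:
  commands:
    - [[1,-0.0041,0,-0.0077,0],[1,-0.0054,0,-0.0069,0]]

```text
clock: 25.18
ee_pos: [0.544, -0.1074, 0.0696]
tool_rot: [-0.521, 0.477, 0.522, 0.478]
wrist_force: [-1.7, 9.8, 4.0]
width: 0.015
```

Emit:
carry_out:
  commands:
    - [[1,-0.0065,0,-0.0058,0],[1,-0.0074,0,-0.0046,0]]

```text
clock: 25.42
ee_pos: [0.5449, -0.1177, 0.0835]
tool_rot: [-0.521, 0.478, 0.522, 0.478]
wrist_force: [0.8, 9.9, 0.3]
width: 0.015
```

Emit:
carry_out:
  commands:
    - [[1,-0.0081,0,-0.0033,0],[1,-0.0085,0,-0.0018,0]]

```text
clock: 25.68
ee_pos: [0.5453, -0.1227, 0.1001]
tool_rot: [-0.521, 0.478, 0.522, 0.478]
wrist_force: [1.3, 9.7, -2.0]
width: 0.0151
```

Emit:
carry_out:
  commands:
    - [[1,-0.0087,0,-0.0003,0],[1,-0.0086,0,0.0012,0]]

```text
clock: 25.92
ee_pos: [0.5452, -0.1218, 0.1174]
tool_rot: [-0.521, 0.478, 0.522, 0.478]
wrist_force: [0.8, 7.8, -4.6]
width: 0.0151
```

Emit:
carry_out:
  commands:
    - [[1,-0.0083,0,0.0027,0],[1,-0.0077,0,0.0041,0]]

```text
clock: 26.18
ee_pos: [0.5446, -0.1152, 0.1333]
tool_rot: [-0.521, 0.478, 0.522, 0.478]
wrist_force: [3.1, 7.3, -6.4]
width: 0.0151
```

Emit:
carry_out:
  commands:
    - [[1,-0.0069,0,0.0054,0],[1,-0.0058,0,0.0065,0]]

```text
clock: 26.42
ee_pos: [0.5436, -0.1035, 0.1461]
tool_rot: [-0.521, 0.478, 0.521, 0.478]
wrist_force: [3.6, 5.8, -10.2]
width: 0.0151
```

Emit:
carry_out:
  commands:
    - [[1,-0.0046,0,0.0074,0],[1,-0.0033,0,0.0081,0]]

```text
clock: 26.68
ee_pos: [0.5423, -0.0884, 0.154]
tool_rot: [0.521, -0.478, -0.521, -0.478]
wrist_force: [4.5, 3.1, -12.7]
width: 0.0152
```

Emit:
carry_out:
  commands:
    - [[1,-0.0018,0,0.0085,0],[1,-0.0003,0,0.0087,0]]

```text
clock: 26.92
ee_pos: [0.5408, -0.0716, 0.1563]
tool_rot: [0.521, -0.478, -0.521, -0.478]
wrist_force: [2.3, -1.7, -7.0]
width: 0.0151
```

Emit:
carry_out:
  commands:
    - [[1,0.0012,0,0.0086,0],[1,0.0027,0,0.0083,0]]

```text
clock: 27.18
ee_pos: [0.5394, -0.0544, 0.1525]
tool_rot: [-0.521, 0.478, 0.521, 0.478]
wrist_force: [-2.3, -1.5, 2.7]
width: 0.0155
```

Emit:
carry_out:
  commands:
    - [[1,0.0041,0,0.0077,0],[1,0.0054,0,0.0069,0]]

```text
clock: 27.42
ee_pos: [0.5381, -0.0393, 0.1428]
tool_rot: [-0.521, 0.478, 0.521, 0.478]
wrist_force: [-0.9, -0.6, 4.4]
width: 0.0153
```

Emit:
carry_out:
  commands:
    - [[1,0.0065,0,0.0058,0]]

```text
clock: 27.55
ee_pos: [0.5376, -0.0334, 0.1363]
tool_rot: [-0.521, 0.478, 0.522, 0.478]
wrist_force: [-1.8, 0.2, 5.1]
width: 0.0151
```

```bash
cat >>log2.txt <<'E'
0.5413 -0.0761 0.0561 -1.9 6.9 9.4 -1
0.5428 -0.093 0.0601 -2.1 10.1 7.8 -1
0.544 -0.1074 0.0696 -1.7 9.8 4 -1
0.5449 -0.1177 0.0835 0.8 9.9 0.3 -1
0.5453 -0.1227 0.1001 1.3 9.7 -2 -1
0.5452 -0.1218 0.1174 0.8 7.8 -4.6 -1
0.5446 -0.1152 0.1333 3.1 7.3 -6.4 -1
0.5436 -0.1035 0.1461 3.6 5.8 -10.2 -1
0.5423 -0.0884 0.154 4.5 3.1 -12.7 -1
0.5408 -0.0716 0.1563 2.3 -1.7 -7 -1
0.5394 -0.0544 0.1525 -2.3 -1.5 2.7 -1
0.5381 -0.0393 0.1428 -0.9 -0.6 4.4 -1
0.5376 -0.0334 0.1363 -1.8 0.2 5.1 -1
E
python3 fit2.py; python3 -c "
from h import *
st()
imaging.capture('scene')
print([((1e3*stand(r['position'])).round(1),round(r['p'],2)) for r in finder.spot_point('scene','crank_handle')[:2]])"
```

```text
centre [  1.23 106.48]
all D 4.11 A 2.95 theta* -54.7 frcoef -0.021 rms 0.38
lowFr D 4.11 A 2.95 theta* -55.1 frcoef -0.018 rms 0.39
dec D 4.0 A 2.82 theta* -55.6 frcoef -0.034 rms 0.36
inc D 3.92 A 3.25 theta* -47.2 frcoef -0.001 rms 0.32
1 39 Ft -7.2 Fr -0.6
1 59 Ft -6.6 Fr -4.0
1 79 Ft -7.2 Fr -8.0
1 99 Ft -5.9 Fr -11.6
1 119 Ft -3.9 Fr -16.9
1 139 Ft -3.6 Fr -24.8
1 157 Ft -5.1 Fr 33.5
1 179 Ft -0.9 Fr 12.0
1 -162 Ft -1.0 Fr -13.6
1 -152 Ft -1.1 Fr -11.8
-1 -170 Ft 6.4 Fr 2.7
-1 169 Ft 6.9 Fr 10.7
-1 147 Ft 4.8 Fr 9.6
-1 127 Ft 3.3 Fr 0.8
-1 107 Ft 3.2 Fr 0.6
-1 87 Ft 1.6 Fr -0.8
-1 66 Ft 2.4 Fr -2.0
-1 46 Ft 1.0 Fr -2.5
-1 26 Ft 1.6 Fr -3.7
-1 6 Ft 2.5 Fr -7.6
-1 -13 Ft 2.4 Fr -7.9
-1 -33 Ft 2.6 Fr -5.1
-1 -53 Ft 4.0 Fr -2.3
-1 177 Ft 6.5 Fr -9.8
-1 157 Ft 6.3 Fr -11.2
-1 137 Ft 4.5 Fr -9.7
-1 117 Ft 4.2 Fr -8.8
-1 97 Ft 3.2 Fr -9.2
-1 77 Ft 2.8 Fr -8.5
-1 58 Ft 1.6 Fr -9.3
-1 37 Ft 1.9 Fr -11.4
-1 18 Ft 1.3 Fr -12.9
-1 -2 Ft 1.7 Fr -7.1
-1 -22 Ft 2.2 Fr 2.0
-1 -43 Ft 3.4 Fr 2.9
-1 -53 Ft 3.9 Fr 3.3
t 27.55 q [-0.58  0.33  0.63  2.01 -0.25  0.88  1.85] w 0.0151 F [-1.8  0.3  5.1]
stand tcp mm [-86.2  41.2 136.3] jaw yaw err deg -0.04 down [-0.     0.001 -1.   ]
[(array([-78.7,  38. , 152.8]), 0.61)]
```

The heavy-side estimates are −47° (winding up) and −55° (winding down). After the sensor bias they centre on about −52°, and the wheel is at −53°. Holding still and checking.

Emit:
carry_out:
  commands:
    - [[1,0,0,0,0],[1,0,0,0,0],[1,0,0,0,0],[1,0,0,0,0]]

```text
clock: 28.15
ee_pos: [0.5375, -0.0334, 0.1362]
tool_rot: [-0.521, 0.478, 0.522, 0.478]
wrist_force: [-1.6, 6.9, -0.4]
width: 0.015
```

```bash
python3 -c "
from h import *
st(); d=imaging.capture('scene'); pic('end',d['frame'],(230,100,470,300),2.5)
for q in ('crank_handle','guard_grip'): print(q,[((1e3*stand(r['position'])).round(1),round(r['p'],2)) for r in finder.spot_point('scene',q)[:2]])
imaging.capture('top')
for q in ('model_car','paint_jar','screwdriver'): print(q,[(np.round(r['position'],3),round(r['p'],2)) for r in finder.spot_point('top',q)[:3]])
o=st(); print(np.round(o['joint_velocities'],3))"
```

```text
t 28.15 q [-0.58  0.33  0.63  2.01 -0.25  0.88  1.85] w 0.015 F [-1.   7.  -0.4]
stand tcp mm [-86.2  41.2 136.2] jaw yaw err deg -0.05 down [-0.     0.001 -1.   ]
crank_handle [(array([-79. ,  39.4, 152. ]), 0.44)]
guard_grip [(array([-58.3, 223.2, 250.3]), 0.97), (array([-310.2, -269.9,   -6.1]), 0.39)]
model_car [(array([ 0.54 , -0.426, -0.002]), 0.95)]
paint_jar [(array([ 0.34 , -0.369,  0.   ]), 0.7)]
screwdriver [(array([0.463, 0.513, 0.001]), 0.87)]
t 28.5 q [-0.58  0.33  0.63  2.01 -0.25  0.88  1.85] w 0.0149 F [ 0.5  6.7 -0.2]
stand tcp mm [-86.3  41.2 136.2] jaw yaw err deg -0.05 down [-0.001  0.001 -1.   ]
[-0.001 -0.002 -0.001  0.001  0.002 -0.    -0.001]
```

View pics/end.png

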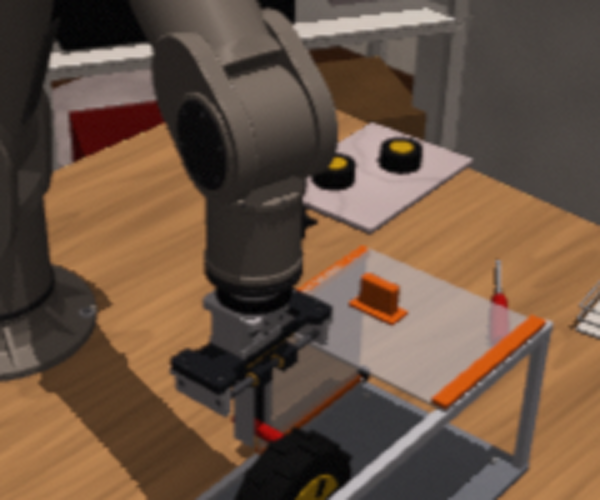

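The final picture shows the gripper on the red handle at (268,430), the body beside the roof without touching it, and the guard fin at the open end. The car and screwdriver haven't moved, and the jar is at a plausible spot.

```bash
python3 -c "
from plant import workorder
print(workorder.sign_off())"
```

```text
the job is handed in; nothing more can be done
None
```

I opened the guard, wound the wheel more than a full turn and handed the job in with the heavy side held close to straight down. I expect the angle is right to within about 8°. Sign-off gives no verdict.

- **Guard:** it was pushed fully open against its stop, measured at about 0.22 m, with a clear rise in force at the end. It was still there at the final check.
- **Winding:** I turned the wheel from about +18° up to +208°, then back down to −413°, so one direction alone covers well over a full turn. With the handle at the far +y side, the gripper body would have hit the open hood. I let go there and pushed and drew the handle past with one finger. It slipped off once, I recovered it, and then re-gripped.
- **Heavy spot:** bearing drag felt like about 4.1 N at the handle and the slug about 2.9 N, both as the task described. The heavy-side-down angle came out at −47° from the upward winding and −55° from the downward winding, so the two differ by 8°. I took about −52°, and the wheel is held at −53°.
- **Final state:** the handle is gripped (fingers 15 mm apart) and the arm is still, with about 7 N at the wrist at 28.5 s. The car and screwdriver have not moved. The jar is where I would expect it, but I had no reliable starting position to compare with.

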